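# Index the filter wheel by its clicks and lock it

### The arm

A 6-joint arm with a two-finger parallel gripper is mounted at the origin on the work surface. World frame = base frame: x ahead of the robot, y to its left, z up, the work surface at z = 0. Lengths are in m, angles in rad, forces in N, time in s.
With the tool pointing down it reaches from about 0.35 to 0.975 m from the base axis. Payload 4.9 kg.
Tool frame: the origin (TCP) lies between the finger pads; the fingertips stand 19 mm ahead of it and the grasp point (between the pads) is the TCP; z points along the fingers, y is the line along which they close (so a half turn about z gives the same grasp; the last joint's range is limited). The gripper opens to 85 mm and grips with 20 to 120 N. Pads are 22 mm wide; open, the fingers measure 114 mm over their backs; the gripper's body (76 mm by 85 mm) begins 54 mm behind the grasp point. The pads swing forward as they close: fully open they stand 13 mm farther back than shut.
Start: joints at [-1.318, 0.053, 1.613, -0, 1.476, -0.119], TCP at [0.227, -0.582, 0.25] pointing down, gripper open.
Joint ranges: [-3.01, 3.01], [-1.01, 2.22], [0.06, 2.58], [-1.02, 4.17], [0.09, 2.62], [-3.14, 3.14]. Speed limits (rad/s): [2.57, 2.57, 3.14, 3.14, 3.14, 3.14].

### API

Orientations are given as a rotation vector (axis times angle).
In Python, from station import ctrl gives the robot as it stands. The module is installed in compiled form; this text tells all that it offers.
- The arm moves only by the tool servo_tool, never from a script. Its argument "increments" is a list that holds one entry, the list of rows, each a list of 5 numbers: the finger opening in cm, from 0 to 8.54, then the shift along the tool's x, y, z in cm, then the turn about the tool's z in degrees. A call has 1 to 5 rows; each row is the pose to reach, as a shift and turn from the pose commanded when the call began, along the tool's axes at that moment; what a row does not reach only later rows make up. A row lasts 1/10 s, in which the tool goes at most 50 mm and 8.59 degrees, less where a joint would pass 70% of its speed; a pose out of reach is approached as far as the arm can. A call with a gripper value outside its range is refused whole. The fingers move at their own pace and stop on an object; "newtons" is the grip in N (left out, the last holds). Time passes only in rows, so rows that repeat a pose let the fingers close. It gives the time, the measured TCP pose, the force, the opening and the grip force at its end, in the units of the state.
- ctrl.get_obs(): the state, without advancing time (a new reading comes with each control period).
- ctrl.get_image(name): name is "side" or "top"; returns a dict with "img" (420x560x3 uint8, red, green, blue), "fx", "fy", "cx", "cy" (pixels), "rvec" (rotation vector, rad) and "tvec" (3), from world to camera coordinates, as OpenCV has them. Camera axes: x right, y down, z forward; pixel columns grow to the right and rows downward; lengths in m; the calibration is good to about 2 mm. A picture is of the moment at which its call begins. There is no depth.
- ctrl.finish_job(): hands the job in; it is judged then, once.
The state is a dict: "t": time; "q": joint angles; "dq": joint speeds; "effort": joint torques, N m; "tool_pos": TCP position; "tool_rot": TCP orientation; "contact_force": force on the tool from outside, world axes, zero at the start; "wrist_torque": the same for the moment, N m; "opening": finger opening in m; "grip_force": force on a finger pad.
Only numpy, scipy, OpenCV 4.12 (cv2) and the standard library are available. Lean on these libraries where they do the work, as an engineer would, in place of code of your own. Each camera call takes 0.05 s, during which the arm holds its last target. There are 200 camera calls.

### The job

Turn the filter wheel by its black knob, clockwise seen from above and click by click, until the one notch in the rim of the round plate has clicked in under the lock pin, without running past it; then press the pin straight down until it is fully home in the notch. Be gentle: never more than 30 N on the pin nor a squeeze of more than 40 N on the knob, and leave the other things where they are.

Things in the scene. Friction and masses are not known exactly. Their poses are not given: they have to be found in the camera images.
- housing: cream housing of the filter wheel, fixed to the bench, 210 x 210 mm, its deck 46 mm above the origin (the origin lies 0 to 12 mm above the bench, and heights below are from it). The wheel's upright axis passes through the origin. A guide for the lock pin stands at its -x edge and reaches over the plate's rim (40 mm wide, top 76 mm up).
- knob_grip (a point): point on the wheel's upright axis in the round black knob, where to grip, 100 mm above the housing's origin. The knob is 48 mm across, reaches from 70 to 116 mm up and can be gripped from above at any yaw.
- knob: the same knob; origin on its axis, 64 mm up. It drives the plate through a soft coupling (0.5 N m per rad): it runs about 0.6 rad ahead before the plate snaps to its next click, and springs back when let go while the plate stays. So the hand's angle does not tell the plate's; a click is felt as torque rising to nearly 0.3 N m, then suddenly dropping by more than half.
- notch (a point): middle of the one notch (15 mm wide) in the rim of the round aluminium index plate, 70 mm from the axis, at mid thickness (56 mm up). It starts 2 to 4 clicks short of the pin, clockwise seen from above.
- plate: the index plate, 154 mm across, 8 mm thick, top 60 mm up; origin on the axis at its underside; -x points to the notch. It rests at 15 clicks a turn (24 degrees, 0.419 rad, 29 mm of travel at the notch each), one of them with the notch exactly under the pin.
- mark (a point): point fixed to the housing below the lock pin, at the plate's mid height, 70 mm from the axis: where the notch must come. Its axes are the housing's: -x points from the axis outward to the pin, z up; the notch comes from its -y side, and +y is past it.
- pin_top (a point): middle of the flat top of the steel lock pin's head (18 mm across, 9 mm high), 99 mm up when raised, 87 mm when home. The pin slides straight down by 12 mm against about 4 N, stays where it is left and stops hard at the end; the rim blocks it after 4 mm unless the notch is under it. Press it with closed fingers.
- pin (a joint): how far the lock pin is pressed: 0 up, 0.012 m fully home
- filter_cap: bystander, to be left alone: black plastic cap, 24 mm across, 12 mm high, standing on a corner of the housing's deck; origin under its centre
- dish: bystander, to be left alone: glass dish, 90 mm across, 16 mm high; origin under its centre
- bottle: bystander, to be left alone: white bottle, 56 mm across, 120 mm high; origin under its centre
- slide_box: bystander, to be left alone: grey closed box, 95 x 80 x 32 mm; origin under its centre
- tip_rack: bystander, to be left alone: white rack of tips, 120 x 85 x 54 mm; origin under its centre
- forceps: bystander, to be left alone: steel forceps lying flat, about 138 mm long, 6 mm high; origin under the middle of the shanks
- beaker: bystander, to be left alone: glass beaker, 66 mm across, 80 mm high; origin under its centre

How it is judged:
By the outcome, as a careful person would: the job done as asked, in the order asked, and still so for the second after the job is handed in, with the robot touching nothing.
It also fails if it takes over 69 s, if anything falls off the work surface, if the arm or the gripper's body presses on something with over 40 N, if the wrist force passes 120 N, or if a joint passes its speed limit or range.

## Working session

There is one attempt and no reset: what is moved stays moved. The work goes in short steps, Python scripts to look and compute and a tool call to move; the robot and the scene stay as the last step left them, time stands still between calls to the robot, and variables do not carry over. Pictures are saved under pics/ and viewed, at most 10 in all, crops included, and the job is handed in when it is done.

Besides the shell and the picture viewer there is one more tool, called after ">>>" as name(argument=value, ...), one argument or row to a line, values as JSON. servo_tool: Moves the arm, as the interface text tells. Its arguments: {"type":"object","properties":{"increments":{"type":"array"},"newtons":{"type":"number"}},"required":["increments"]}

```bash
mkdir -p pics; cat > h.py <<'E'
import numpy as np, cv2
from station import ctrl
def snap(name,fn=None):
    d=ctrl.get_image(name); 
    if fn: cv2.imwrite('pics/'+fn, d['img'][:,:,::-1])
    return d
def ray(d,u,v):
    R=cv2.Rodrigues(np.array(d['rvec'],float))[0]; t=np.array(d['tvec'],float).ravel()
    r=R.T@np.array([(u-d['cx'])/d['fx'],(v-d['cy'])/d['fy'],1.]); return -R.T@t, r
def atz(d,u,v,z):
    c,r=ray(d,u,v); return c+r*(z-c[2])/r[2]
def proj(d,P):
    K=np.array([[d['fx'],0,d['cx']],[0,d['fy'],d['cy']],[0,0,1.]])
    return cv2.projectPoints(np.array(P,float).reshape(-1,3),np.array(d['rvec'],float),np.array(d['tvec'],float),K,None)[0].reshape(-1,2)
E
python3 - <<'E'
from h import *
import pickle
a=snap('top','top0.png'); b=snap('side','side0.png')
pickle.dump((a,b),open('c0.pkl','wb'))
for d in(a,b): print(ray(d,d['cx'],d['cy']),d['fx'])
o=ctrl.get_obs(); print({k:np.round(v,3) for k,v in o.items()})
E
```

```text
(array([0.45715744, 0.01499731, 1.30440782]), array([ 0.0529422 , -0.01409613, -0.99849808])) 502.63694571878295
(array([ 0.09804588, -1.09100267,  1.13091591]), array([ 0.28635534,  0.69877981, -0.65552071])) 489.93918688993693
{'t': np.float64(0.1), 'q': array([-1.318,  0.053,  1.614, -0.   ,  1.476, -0.119]), 'dq': array([ 0.001, -0.002, -0.004,  0.003, -0.002,  0.   ]), 'effort': array([ 1.0000e-03, -3.9491e+01, -3.7136e+01, -0.0000e+00,  4.0000e-03,
       -0.0000e+00]), 'tool_pos': array([ 0.227, -0.582,  0.249]), 'tool_rot': array([-3.086, -0.58 ,  0.   ]), 'contact_force': array([-0.179, -0.188,  0.631]), 'wrist_torque': array([0.014, 0.021, 0.033]), 'grip_force': np.float64(0.0), 'opening': np.float64(0.086)}
```

View pics/top0.png

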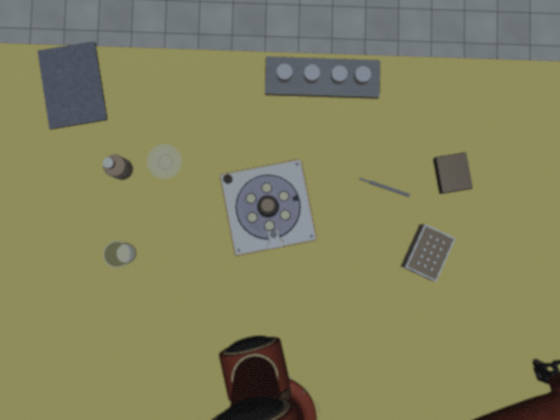

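View pics/side0.png

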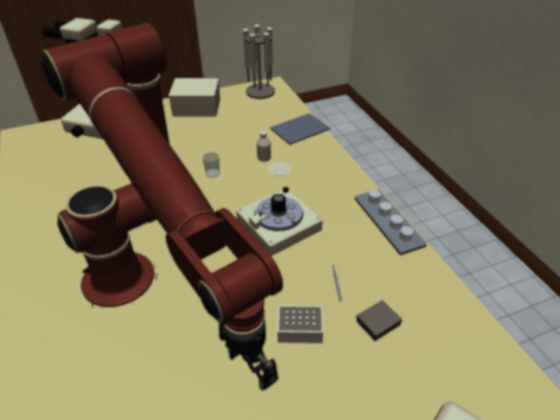

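The top view shows the housing centred near (268,206), the knob at the same place, the guide with the pin near (274,236), and a dark spot at about (296,198) that could be the notch. I'll enlarge both views.

```bash
python3 - <<'E'
from h import *
import pickle
a,b=pickle.load(open('c0.pkl','rb'))
A=cv2.resize(a['img'][150:265,210:325],None,fx=5,fy=5,interpolation=cv2.INTER_CUBIC)[:575]
cv2.imwrite('pics/crop0.png',A[:,:,::-1])
B=cv2.resize(b['img'][175:255,230:330],None,fx=7,fy=7,interpolation=cv2.INTER_CUBIC)
cv2.imwrite('pics/crop0s.png',B[:,:,::-1])
E
```

```text
(no output)
```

View pics/crop0.png

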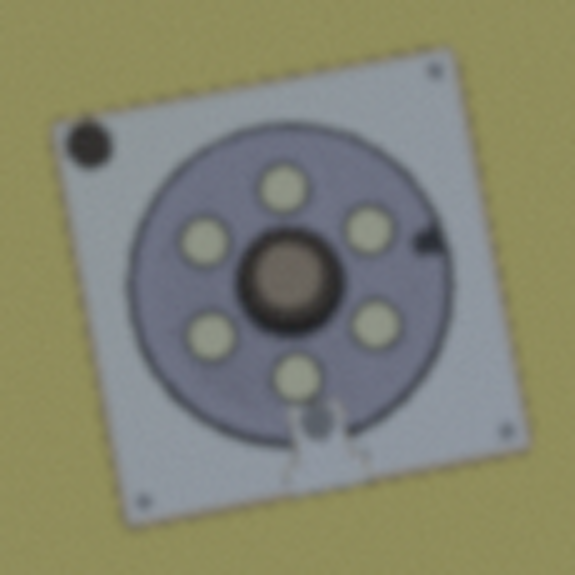

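View pics/crop0s.png

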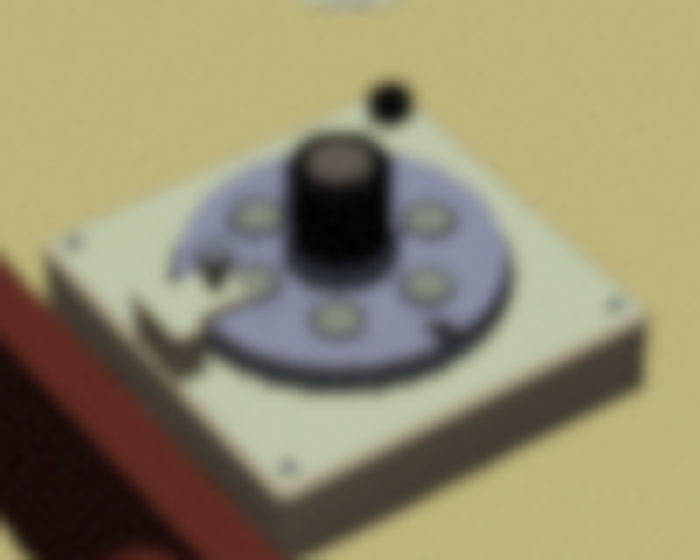

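Crop (×5): housing corners (54,122), (455,48), (528,450) and (127,524). The knob's top centre is (290,277), the pin head (317,420) and the notch (428,242). In the side crop (×7), the knob top is (339,160), the pin top about (213,262) and the notch (442,333).

```bash
python3 - <<'E'
from h import *
import pickle
a,b=pickle.load(open('c0.pkl','rb'))
T=lambda u,v:((u+.5)/5-.5+210,(v+.5)/5-.5+150)
S=lambda u,v:((u+.5)/7-.5+230,(v+.5)/7-.5+175)
def tri(p,q):
    (c1,r1),(c2,r2)=ray(a,*p),ray(b,*q)
    k=np.linalg.lstsq(np.c_[r1,-r2],c2-c1,rcond=None)[0]
    x,y=c1+k[0]*r1,c2+k[1]*r2; return (x+y)/2,np.linalg.norm(x-y)
for n,p,q in[('knobtop',(290,277),(339,160)),('pin',(317,420),(213,262)),('notch',(428,242),(442,333))]: print(n,tri(T(*p),S(*q)))
h=.006
cs=[atz(a,*T(*p),.046+h)[:2] for p in[(54,122),(455,48),(528,450),(127,524)]]
print('corners',cs,'ctr',np.mean(cs,0),[np.linalg.norm(cs[i]-cs[i-1]) for i in range(4)])
k=atz(a,*T(290,277),.116+h)[:2];p=atz(a,*T(317,420),.099+h)[:2];n=atz(a,*T(428,242),.06+h)[:2]
print(k,p,n,'d pin',np.linalg.norm(p-k),'notch',np.linalg.norm(n-k))
for c in(k,np.mean(cs,0)):
  ang=lambda v:np.degrees(np.arctan2(v[1],v[0]))
  pa,na=ang(p-c),ang(n-c); print('pin ang',pa,'notch',na,'cw to go',(na-pa)%360, 'clicks',((na-pa)%360)/24)
print('yaw from edges',[ang(cs[i]-cs[i-1]) for i in range(4)])
E
```

```text
knobtop (array([0.5334324 , 0.03055233, 0.11952448]), np.float64(0.0013289425358944365))
pin (array([0.46602063, 0.01610733, 0.09219099]), np.float64(0.0002358974319989608))
notch (array([ 0.5564445 , -0.03661049,  0.06061268]), np.float64(0.0011317690139952769))
corners [array([0.61140534, 0.15182569]), array([ 0.65461799, -0.04781738]), array([ 0.45415758, -0.08928591]), array([0.41209106, 0.10894326])] ctr [0.53306799 0.03091641] [np.float64(0.20387517533393715), np.float64(0.20426622039361325), np.float64(0.2047047032566962), np.float64(0.20264352523278245)]
[0.53264297 0.03072979] [0.46581601 0.01613177] [ 0.55547921 -0.03620403] d pin 0.0684028074488776 notch 0.07072220422358796
pin ang -167.67758384675733 notch -71.1615665461506 cw to go 96.51601730060673 clicks 4.021500720858614
pin ang -167.6013497644527 notch -71.53606155846265 cw to go 96.06528820599004 clicks 4.002720341916252
yaw from edges [np.float64(12.142082370274847), np.float64(-77.7867615145122), np.float64(-168.31228613603753), np.float64(101.9810858311576)]
```

The notch is 4.0 clicks short of the pin. The knob axis is at (0.533, 0.031), and the height offset is about 3 mm. Now I'll move over the knob.

>>> servo_tool(
  increments=[
    [[7,2,-1.8,0,-8],[7,5.5,-5,0,-16],[7,9,-8.2,0,-24],[7,12.5,-11.4,0,-32],[7,16,-14.5,0,-40]],
  ],
  newtons=30,
)

```text
t: 0.6
tool_pos: [0.3237, -0.3871, 0.2497]
tool_rot: [-2.698, -1.608, -0.0]
contact_force: [1.4, 0.2, 0.5]
opening: 0.0701
grip_force: 0.0
```

```bash
cat >> h.py <<'E'
from scipy.spatial.transform import Rotation as Ro
def todo(P):
    o=ctrl.get_obs(); R=Ro.from_rotvec(o['tool_rot']).as_matrix()
    print('t',round(float(o['t']),2),'pos',np.round(o['tool_pos'],4),'yaw',np.round(np.degrees(np.arctan2(R[1,0],R[0,0])),1),'tilt',np.round(R[:,2],3),'q',np.round(o['q'],2),'\nF',np.round(o['contact_force'],1),'M',np.round(o['wrist_torque'],3),'grip',o['grip_force'],o['opening'],'\ntool shift cm',np.round(R.T@(np.array(P)-o['tool_pos'])*100,2))
E
python3 -c "
from h import *
todo([.533,.0307,.18])"
```

```text
t 0.6 pos [ 0.3237 -0.3871  0.2497] yaw 61.6 tilt [-0.     0.001 -1.   ] q [-1.02 -0.24  1.89  0.    1.5  -0.53] 
F [1.4 0.2 0.5] M [-0.01   0.015 -0.005] grip 0.0 0.07012951503787891 
tool shift cm [46.7  -1.46  6.99]
```

>>> servo_tool(
  increments=[
    [[7,4.5,-0.1,0,0],[7,9.3,-0.3,0,0],[7,14.2,-0.4,0,0],[7,19,-0.6,0,0],[7,24,-0.7,0,0]],
  ],
)

```text
t: 1.1
tool_pos: [0.4327, -0.1733, 0.25]
tool_rot: [2.703, 1.601, -0.0]
contact_force: [0.6, -0.1, -0.4]
opening: 0.0699
grip_force: 0.0
```

>>> servo_tool(
  increments=[
    [[7,5,-0.1,0,0],[7,10,-0.3,0,0],[7,15,-0.4,0,0],[7,19,-0.6,1,0],[7,21,-0.7,2,0]],
  ],
)

```text
t: 1.6
tool_pos: [0.528, 0.0154, 0.23]
tool_rot: [-2.7, -1.606, -0.001]
contact_force: [-0.6, -0.5, 0.4]
opening: 0.0701
grip_force: 0.0
```

>>> servo_tool(
  increments=[
    [[7,1.0,0,2,0],[7,1.0,0,3.5,0],[7,1,0,3.5,0]],
  ],
)

```text
t: 1.9
tool_pos: [0.53, 0.0212, 0.1918]
tool_rot: [-2.699, -1.6, 0.008]
contact_force: [-0.4, -0.3, 0.1]
opening: 0.0699
grip_force: 0.0
```

```bash
python3 -c "
from h import *
todo([.533,.0307,.104])
a=snap('top');b=snap('side')
A=cv2.resize(a['img'][150:265,210:325],None,fx=3.5,fy=3.5,interpolation=2)
B=cv2.resize(b['img'][145:260,225:335],None,fx=3.5,fy=3.5,interpolation=2)
h=min(len(A),len(B));cv2.imwrite('pics/c1.png',np.hstack([A[:h],B[:h]])[:,:,::-1])"
```

```text
t 1.9 pos [0.53   0.0212 0.1918] yaw 61.3 tilt [-0.006  0.    -1.   ] q [-0.1  -0.13  1.89 -0.    1.39  0.4 ] 
F [-0.4 -0.3  0.1] M [-0.003  0.    -0.07 ] grip 0.0 0.06993473209186128 
tool shift cm [ 1.01 -0.14  8.78]
```

View pics/c1.png

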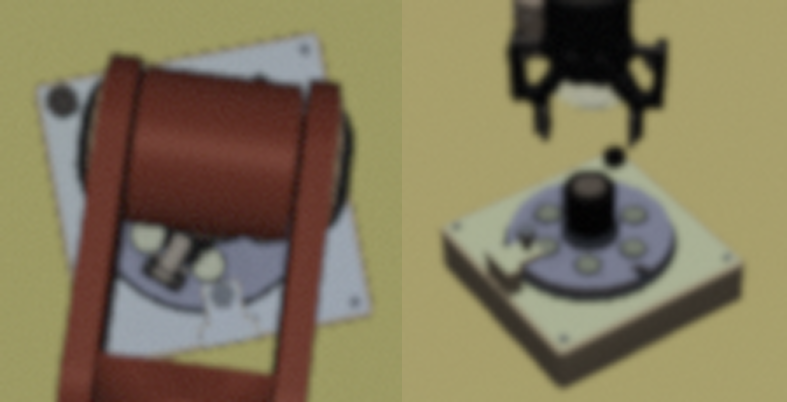

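The side view shows the open fingers straddling the knob's axis, and the notch is unchanged. The arm blocks the top view of the plate, so I'll use the side view from here. I'll move above the knob, check, then descend.

>>> servo_tool(
  increments=[
    [[7,0.8,-0.1,1,0],[7,0.8,-0.1,3,0],[7,0.8,-0.1,4,0],[7,0.8,-0.1,4,0]],
  ],
)

```text
t: 2.4
tool_pos: [0.5339, 0.0286, 0.1535]
tool_rot: [-2.701, -1.6, 0.004]
contact_force: [0.0, 0.2, 0.0]
opening: 0.0702
grip_force: 0.0
```

```bash
python3 -c "
from h import *
todo([.533,.0307,.104])"
```

```text
t 2.4 pos [0.5339 0.0286 0.1535] yaw 61.3 tilt [-0.003  0.    -1.   ] q [-0.09 -0.08  1.91  0.    1.31  0.42] 
F [0.  0.2 0. ] M [ 0.009 -0.009  0.001] grip 0.0 0.07020348568587603 
tool shift cm [ 0.15 -0.16  4.95]
```

>>> servo_tool(
  increments=[
    [[7,0.1,-0.15,1,0],[7,0.1,-0.15,2.5,0],[7,0.1,-0.15,4,0],[7,0.1,-0.15,4.8,0],[7,0.1,-0.15,4.8,0]],
  ],
)

```text
t: 2.9
tool_pos: [0.5327, 0.0304, 0.1049]
tool_rot: [-2.701, -1.6, 0.005]
contact_force: [-0.3, -0.5, -0.3]
opening: 0.0701
grip_force: 0.0
```

>>> servo_tool(
  increments=[
    [[6,0,0,0,0],[5.2,0,0,0,0],[4.9,0,0,0,0],[4.6,0,0,0,0],[4.6,0,0,0,0]],
  ],
  newtons=30,
)

```text
t: 3.4
tool_pos: [0.534, 0.0306, 0.1084]
tool_rot: [-2.702, -1.601, 0.0]
contact_force: [-4.5, 1.5, 5.2]
opening: 0.0473
grip_force: 31.0
```

```bash
python3 -c "
from h import *
todo([.533,.0307,.104])"
```

```text
t 3.4 pos [0.534  0.0306 0.1084] yaw 61.3 tilt [-0.001  0.001 -1.   ] q [-0.08 -0.03  1.94  0.    1.23  0.42] 
F [-4.5  1.5  5.2] M [0.33  0.805 0.022] grip 31.03432595729828 0.047317456507620016 
tool shift cm [-0.04 -0.09  0.44]
```

The knob is gripped at 31 N. I'll ease the side load and start turning clockwise (+ about tool z).

>>> servo_tool(
  increments=[
    [[4.6,0,-0.1,0,3],[4.6,0,-0.1,0,7],[4.6,0,-0.1,0,11],[4.6,0,-0.1,0,15],[4.6,0,-0.1,0,15]],
  ],
)

```text
t: 3.9
tool_pos: [0.5337, 0.0308, 0.1084]
tool_rot: [2.888, 1.236, 0.001]
contact_force: [-2.4, 1.5, 5.1]
opening: 0.0471
grip_force: 31.1
```

```bash
python3 -c "
from h import *
todo([.533,.0307,.104])"
```

```text
t 3.9 pos [0.5337 0.0308 0.1084] yaw 46.3 tilt [ 0.001  0.    -1.   ] q [-0.08 -0.03  1.94  0.    1.23  0.68] 
F [-2.4  1.5  5.1] M [0.227 0.58  0.081] grip 31.08201026916504 0.04712375687284762 
tool shift cm [-0.06 -0.04  0.44]
```

>>> servo_tool(
  increments=[
    [[4.6,0,0,0,3],[4.6,0,0,0,6],[4.6,0,0,0,9],[4.6,0,0,0,9]],
  ],
)

```text
t: 4.3
tool_pos: [0.5336, 0.031, 0.1084]
tool_rot: [-2.976, -1.007, -0.001]
contact_force: [-3.5, 1.0, 5.3]
opening: 0.0474
grip_force: 31.2
```

```bash
python3 -c "
from h import *
todo([.533,.0307,.104])"
```

```text
t 4.3 pos [0.5336 0.031  0.1084] yaw 37.4 tilt [ 0.001  0.    -1.   ] q [-0.08 -0.03  1.94  0.    1.23  0.84] 
F [-3.5  1.   5.3] M [0.36  0.608 0.203] grip 31.211092472076416 0.04735716341072367 
tool shift cm [-0.06 -0.01  0.44]
```

>>> servo_tool(
  increments=[
    [[4.6,0,0,0,2],[4.6,0,0,0,4],[4.6,0,0,0,6],[4.6,0,0,0,6]],
  ],
)

```text
t: 4.7
tool_pos: [0.5335, 0.0311, 0.1084]
tool_rot: [-3.024, -0.85, -0.001]
contact_force: [-3.3, 1.4, 6.0]
opening: 0.047
grip_force: 31.2
```

```bash
python3 -c "
from h import *
todo([.533,.0307,.104])"
```

```text
t 4.7 pos [0.5335 0.0311 0.1084] yaw 31.4 tilt [ 0.     0.001 -1.   ] q [-0.08 -0.03  1.94  0.    1.23  0.94] 
F [-3.3  1.4  6. ] M [0.411 0.657 0.235] grip 31.215488612651825 0.04704405271836783 
tool shift cm [-0.06  0.    0.44]
```

>>> servo_tool(
  increments=[
    [[4.6,0,0,0,2],[4.6,0,0,0,4],[4.6,0,0,0,4]],
  ],
)

```text
t: 5.0
tool_pos: [0.5335, 0.0311, 0.1084]
tool_rot: [-3.052, -0.744, -0.001]
contact_force: [-3.7, 2.8, 5.7]
opening: 0.0473
grip_force: 31.2
```

```bash
python3 -c "
from h import *
todo([.533,.0307,.104])" | grep -o "yaw.*tilt\|M .*grip"
```

```text
yaw 27.4 tilt
M [0.431 0.651 0.306] grip
```

>>> servo_tool(
  increments=[
    [[4.6,0,0,0,2],[4.6,0,0,0,4],[4.6,0,0,0,4]],
  ],
)

```text
t: 5.3
tool_pos: [0.5335, 0.0312, 0.1084]
tool_rot: [-3.075, -0.638, -0.001]
contact_force: [-3.9, 2.2, 6.4]
opening: 0.0468
grip_force: 31.2
```

```bash
python3 -c "
from h import *
todo([.533,.0307,.104])" | grep -o "yaw.*tilt\|M .*grip"
```

```text
yaw 23.4 tilt
M [0.463 0.672 0.331] grip
```

>>> servo_tool(
  increments=[
    [[4.6,0,0,0,2],[4.6,0,0,0,4],[4.6,0,0,0,4]],
  ],
)

```text
t: 5.6
tool_pos: [0.5334, 0.0313, 0.1084]
tool_rot: [-3.096, -0.528, -0.001]
contact_force: [-4.1, 1.8, 5.9]
opening: 0.0473
grip_force: 31.2
```

```bash
python3 -c "
from h import *
todo([.533,.0307,.104])" | grep -o "yaw.*tilt\|M .*grip"
```

```text
yaw 19.4 tilt
M [0.358 0.629 0.162] grip
```

Click 1 came at yaw 23 to 19°, where the torque dropped from 0.33 to 0.16. The next should come around −1 to −5°.

>>> servo_tool(
  increments=[
    [[4.6,0,0,0,4],[4.6,0,0,0,8],[4.6,0,0,0,12],[4.6,0,0,0,16],[4.6,0,0,0,16]],
  ],
)

```text
t: 6.1
tool_pos: [0.5334, 0.0315, 0.1084]
tool_rot: [-3.139, -0.093, -0.0]
contact_force: [-4.1, 3.6, 7.1]
opening: 0.0471
grip_force: 31.3
```

```bash
python3 -c "
from h import *
todo([.533,.0307,.104])" | grep -o "yaw.*tilt\|M .*grip"
```

```text
yaw 3.4 tilt
M [0.584 0.68  0.278] grip
```

>>> servo_tool(
  increments=[
    [[4.6,0,0,0,2],[4.6,0,0,0,4],[4.6,0,0,0,4]],
  ],
)

```text
t: 6.4
tool_pos: [0.5334, 0.0316, 0.1084]
tool_rot: [-3.14, 0.016, -0.0]
contact_force: [-4.1, 4.1, 6.7]
opening: 0.0469
grip_force: 31.3
```

```bash
python3 -c "
from h import *
todo([.533,.0307,.104])" | grep -o "yaw.*tilt\|M .*grip"
```

```text
yaw -0.6 tilt
M [0.665 0.696 0.29 ] grip
```

>>> servo_tool(
  increments=[
    [[4.6,0,0,0,2],[4.6,0,0,0,4],[4.6,0,0,0,4]],
  ],
)

```text
t: 6.7
tool_pos: [0.5334, 0.0317, 0.1084]
tool_rot: [-3.137, 0.126, 0.0]
contact_force: [-4.8, 3.6, 5.8]
opening: 0.0475
grip_force: 31.3
```

```bash
python3 -c "
from h import *
todo([.533,.0307,.104])" | grep -o "yaw.*tilt\|M .*grip"
```

```text
yaw -4.6 tilt
M [0.552 0.752 0.022] grip
```

Click 2 came as expected (0.29 → 0.02). On to click 3.

>>> servo_tool(
  increments=[
    [[4.6,0,0,0,4],[4.6,0,0,0,8],[4.6,0,0,0,12],[4.6,0,0,0,16],[4.6,0,0,0,16]],
  ],
)

```text
t: 7.2
tool_pos: [0.5334, 0.032, 0.1083]
tool_rot: [-3.089, 0.562, 0.0]
contact_force: [-4.1, 5.6, 7.2]
opening: 0.0469
grip_force: 31.3
```

```bash
python3 -c "
from h import *
todo([.533,.0307,.104])" | grep -o "yaw.*tilt\|M .*grip"
```

```text
yaw -20.6 tilt
M [0.753 0.602 0.274] grip
```

>>> servo_tool(
  increments=[
    [[4.6,0,0,0,2],[4.6,0,0,0,4],[4.6,0,0,0,4]],
  ],
)

```text
t: 7.5
tool_pos: [0.5335, 0.032, 0.1084]
tool_rot: [-3.067, 0.668, 0.0]
contact_force: [-3.0, 5.8, 6.5]
opening: 0.0469
grip_force: 31.2
```

```bash
python3 -c "
from h import *
todo([.533,.0307,.104])" | grep -o "yaw.*tilt\|M .*grip"
```

```text
yaw -24.6 tilt
M [0.846 0.644 0.356] grip
```

>>> servo_tool(
  increments=[
    [[4.6,0,0,0,2],[4.6,0,0,0,4],[4.6,0,0,0,4]],
  ],
)

```text
t: 7.8
tool_pos: [0.5335, 0.0321, 0.1084]
tool_rot: [-3.042, 0.774, 0.0]
contact_force: [-2.9, 5.5, 6.1]
opening: 0.0475
grip_force: 31.2
```

```bash
python3 -c "
from h import *
todo([.533,.0307,.104])
b=snap('side'); cv2.imwrite('pics/s3.png',cv2.resize(b['img'][175:255,230:330],None,fx=7,fy=7,interpolation=2)[:,:,::-1])"
```

```text
t 7.8 pos [0.5335 0.0321 0.1084] yaw -28.6 tilt [ 0.001  0.003 -1.   ] q [-0.08 -0.03  1.94  0.    1.23  1.99] 
F [-2.9  5.5  6.1] M [0.879 0.578 0.325] grip 31.23186081647873 0.04748934395226702 
tool shift cm [0.02 0.15 0.43]
```

View pics/s3.png

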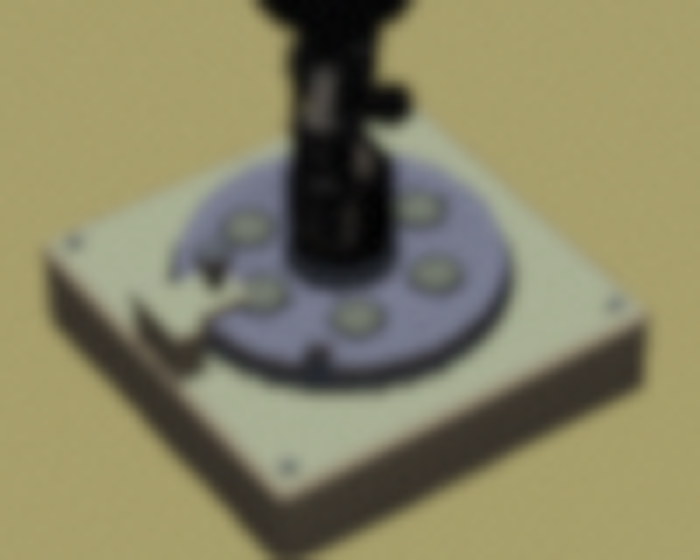

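The notch is now at (318,355) in the side crop, and click 3 has not snapped yet. I'll check its angle and continue in 2° steps.

```bash
cat >> h.py <<'E'
def notch(u,v,h=.003):
    b=ctrl.get_image('side'); p=atz(b,(u+.5)/7-.5+230,(v+.5)/7-.5+175,.06+h)[:2]-np.array([.533,.0307])
    print('r',np.hypot(*p),'clicks to go',((np.degrees(np.arctan2(p[1],p[0]))+167.7)%360)/24)
E
python3 -c "
from h import *
notch(318,355);notch(442,333)"
```

```text
r 0.07052572747063716 clicks to go 2.012089245676938
r 0.07347902722168 clicks to go 3.9967132181088467
```

>>> servo_tool(
  increments=[
    [[4.6,0,0,0,2],[4.6,0,0,0,2]],
  ],
)

```text
t: 8.15
tool_pos: [0.5335, 0.0321, 0.1084]
tool_rot: [-3.028, 0.827, 0.0]
contact_force: [-3.2, 5.8, 4.4]
opening: 0.047
grip_force: 31.2
```

```bash
python3 -c "
from h import *
todo([.533,.0307,.104])" | grep -o "yaw.*tilt\|M .*grip"
```

```text
yaw -30.6 tilt
M [0.878 0.58  0.409] grip
```

>>> servo_tool(
  increments=[
    [[4.6,0,0,0,2],[4.6,0,0,0,2]],
  ],
)

```text
t: 8.35
tool_pos: [0.5335, 0.0322, 0.1083]
tool_rot: [-3.013, 0.88, 0.0]
contact_force: [-2.7, 5.5, 6.0]
opening: 0.047
grip_force: 31.2
```

```bash
python3 -c "
from h import *
todo([.533,.0307,.104])" | grep -o "yaw.*tilt\|M .*grip"
```

```text
yaw -32.6 tilt
M [0.909 0.512 0.396] grip
```

Two clicks are done and two remain. I'll relieve the side load while going on.

>>> servo_tool(
  increments=[
    [[4.6,-0.1,-0.1,0,0],[4.6,-0.2,-0.1,0,1],[4.6,-0.2,-0.1,0,1]],
  ],
)

```text
t: 8.65
tool_pos: [0.5334, 0.0324, 0.1084]
tool_rot: [-3.007, 0.909, -0.006]
contact_force: [2.1, 0.2, 3.9]
opening: 0.0474
grip_force: 31.0
```

```bash
python3 -c "
from h import *
todo([.533,.0307,.104])" | grep -o "yaw.*tilt\|M .*grip\|F.*M"
```

```text
yaw -33.7 tilt
F [2.1 0.2 3.9] M
```

>>> servo_tool(
  increments=[
    [[4.6,0,0,0,2],[4.6,0,0,0,2]],
  ],
)

```text
t: 8.85
tool_pos: [0.5334, 0.0324, 0.1084]
tool_rot: [-2.989, 0.964, -0.005]
contact_force: [2.5, 0.6, 5.6]
opening: 0.0473
grip_force: 31.1
```

```bash
python3 -c "
from h import *
todo([.533,.0307,.104])
b=snap('side'); cv2.imwrite('pics/s4.png',cv2.resize(b['img'][175:255,230:330],None,fx=7,fy=7,interpolation=2)[:,:,::-1])"
```

```text
t 8.85 pos [0.5334 0.0324 0.1084] yaw -35.7 tilt [ 0.003 -0.    -1.   ] q [-0.08 -0.03  1.95  0.    1.22  2.12] 
F [2.5 0.6 5.6] M [-0.163 -0.227 -0.214] grip 31.134084463119507 0.04730161719479445 
tool shift cm [0.07 0.16 0.44]
```

View pics/s4.png

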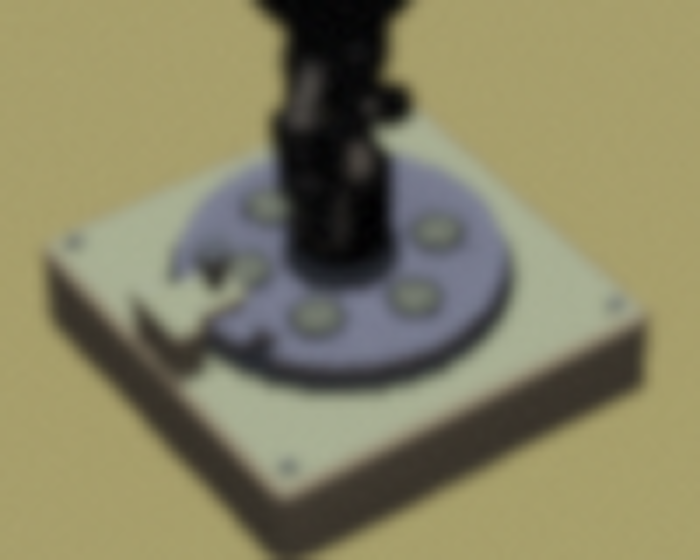

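The notch is now at (263,340), so three clicks are done and one remains. I'll creep on, using the side view (brightness at the notch spot) as well as torque to detect the last click.

>>> servo_tool(
  increments=[
    [[4.6,0.05,-0.05,0,3],[4.6,0.05,-0.05,0,6],[4.6,0.05,-0.05,0,9],[4.6,0.05,-0.05,0,9]],
  ],
)

```text
t: 9.3
tool_pos: [0.5336, 0.0326, 0.1084]
tool_rot: [-2.906, 1.194, -0.003]
contact_force: [1.6, 0.1, 6.8]
opening: 0.047
grip_force: 31.3
```

```bash
cat > chk.py <<'E'
from h import *
o=ctrl.get_obs(); b=ctrl.get_image('side')['img']
R=Ro.from_rotvec(o['tool_rot']).as_matrix()
print('yaw',round(np.degrees(np.arctan2(R[1,0],R[0,0])),1),'F',np.round(o['contact_force'],1),'M',np.round(o['wrist_torque'],2),'notch spot',b[222:225,266:269].mean().round(),'hole spot',b[219:222,274:277].mean().round())
E
python3 -c "from h import *; notch(263,340)"; python3 chk.py
```

```text
r 0.06874730168811176 clicks to go 1.0767003654867935
yaw -44.6 F [0.8 0.3 6.5] M [-0.08 -0.01  0.32] notch spot 72.0 hole spot 109.0
```

>>> servo_tool(
  increments=[
    [[4.6,0,0,0,2],[4.6,0,0,0,4],[4.6,0,0,0,4]],
  ],
)

```text
t: 9.7
tool_pos: [0.5337, 0.0326, 0.1083]
tool_rot: [-2.862, 1.294, -0.003]
contact_force: [0.8, 0.5, 7.2]
opening: 0.0469
grip_force: 31.3
```

```bash
python3 chk.py
```

```text
yaw -48.7 F [0.8 0.5 7.2] M [-0.02 -0.08  0.37] notch spot 73.0 hole spot 109.0
```

>>> servo_tool(
  increments=[
    [[4.6,0,0,0,2],[4.6,0,0,0,2]],
  ],
)

```text
t: 9.95
tool_pos: [0.5337, 0.0326, 0.1084]
tool_rot: [-2.839, 1.344, -0.003]
contact_force: [1.4, 0.6, 6.2]
opening: 0.047
grip_force: 31.3
```

```bash
python3 chk.py
```

```text
yaw -50.7 F [1.4 0.6 6.2] M [ 0.01 -0.08  0.35] notch spot 72.0 hole spot 109.0
```

>>> servo_tool(
  increments=[
    [[4.6,0,0,0,2],[4.6,0,0,0,2]],
  ],
)

```text
t: 10.2
tool_pos: [0.5337, 0.0327, 0.1083]
tool_rot: [-2.815, 1.393, -0.003]
contact_force: [1.2, 1.3, 6.7]
opening: 0.0469
grip_force: 31.3
```

```bash
python3 chk.py
```

```text
yaw -52.6 F [1.2 1.3 6.7] M [-0.01 -0.04  0.36] notch spot 71.0 hole spot 109.0
```

>>> servo_tool(
  increments=[
    [[4.6,0,0,0,2],[4.6,0,0,0,2]],
  ],
)

```text
t: 10.45
tool_pos: [0.5337, 0.0327, 0.1083]
tool_rot: [-2.79, 1.443, -0.003]
contact_force: [2.3, -0.3, 7.1]
opening: 0.0471
grip_force: 31.3
```

```bash
python3 chk.py
```

```text
yaw -54.7 F [ 2.3 -0.3  7.1] M [-0.04  0.03  0.03] notch spot 121.0 hole spot 105.0
```

>>> servo_tool(
  increments=[
    [[4.6,0,0,0,2],[4.6,0,0,0,2]],
  ],
)

```text
t: 10.7
tool_pos: [0.5338, 0.0327, 0.1083]
tool_rot: [-2.764, 1.491, -0.003]
contact_force: [1.6, 0.3, 6.7]
opening: 0.0469
grip_force: 31.2
```

```bash
python3 chk.py
```

```text
yaw -56.7 F [1.6 0.3 6.7] M [-0.03 -0.06  0.16] notch spot 121.0 hole spot 128.0
```

Click 4 snapped at −54.7°: the torque fell from 0.36 to 0.03 and the notch left its spot. I'll unwind the coupling a little, release and lift.

>>> servo_tool(
  increments=[
    [[4.6,0,0,0,-3],[4.6,0,0,0,-6],[4.6,0,0,0,-10],[4.6,0,0,0,-10]],
  ],
)

```text
t: 11.15
tool_pos: [0.5336, 0.0326, 0.1084]
tool_rot: [-2.885, 1.242, -0.003]
contact_force: [-0.5, 1.4, 6.7]
opening: 0.0467
grip_force: 31.3
```

>>> servo_tool(
  increments=[
    [[5.2,0,0,0,-10],[6,0,0,0,-10],[6.8,0,0,0,-10],[6.8,0,0,0,-10]],
  ],
)

```text
t: 11.55
tool_pos: [0.5322, 0.0328, 0.1066]
tool_rot: [2.981, -0.992, -0.002]
contact_force: [-0.2, -0.6, 0.1]
opening: 0.0681
grip_force: 0.0
```

>>> servo_tool(
  increments=[
    [[6.8,0,0,-1,0],[6.8,0,0,-3,0],[6.8,0,0,-5,0],[6.8,0,0,-7,0],[6.8,0,0,-8,0]],
  ],
)

```text
t: 12.05
tool_pos: [0.534, 0.0327, 0.1903]
tool_rot: [-2.981, 0.99, -0.006]
contact_force: [0.3, -0.3, 0.6]
opening: 0.068
grip_force: 0.0
```

```bash
python3 -c "
from h import *
todo([.4655,.0162,.16])
b=snap('side'); cv2.imwrite('pics/s5.png',cv2.resize(b['img'][175:255,230:330],None,fx=7,fy=7,interpolation=2)[:,:,::-1])
c=np.array([.533,.0307]);
import numpy as np
u=np.array([np.cos(np.radians(-167.8)),np.sin(np.radians(-167.8))]); print('pin pred',c+.07*u)"
```

```text
t 12.05 pos [0.534  0.0327 0.1903] yaw -36.7 tilt [ 0.004 -0.    -1.   ] q [-0.08 -0.12  1.88  0.    1.37  2.13] 
F [ 0.3 -0.3  0.6] M [-0.037 -0.039  0.019] grip 0.0 0.06799285273335556 
tool shift cm [-4.51  5.42  3.  ]
pin pred [0.46458089 0.01590726]
```

View pics/s5.png

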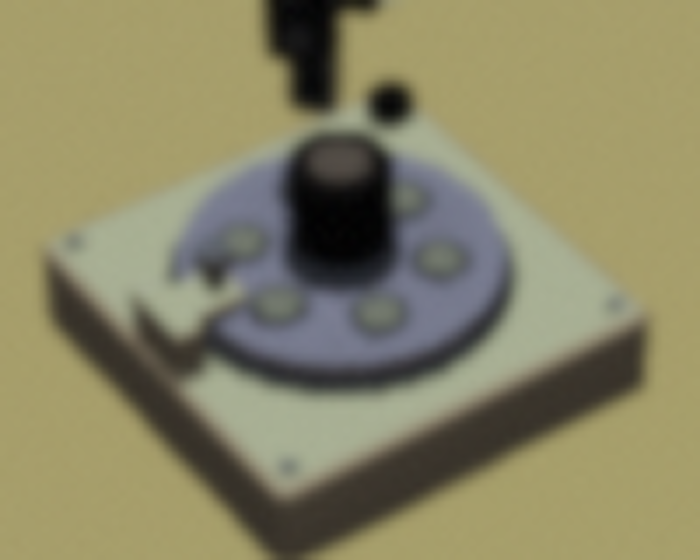

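The notch is hidden under the guide, and the holes at (278,304) and (379,313) are one click on from the last view, as they should be. Now I'll close the fingers and go over the pin.

>>> servo_tool(
  increments=[
    [[4,-1,1.2,0,-8],[2,-2.2,2.7,0,-16],[0,-3.4,4.1,0,-24],[0,-4.2,5,0,-32],[0,-4.5,5.4,0,-40]],
  ],
)

```text
t: 12.6
tool_pos: [0.4631, 0.0163, 0.1864]
tool_rot: [-3.14, -0.099, 0.002]
contact_force: [-0.1, 0.2, -0.3]
opening: 0.0002
grip_force: 0.0
```

>>> servo_tool(
  increments=[
    [[0,0,0,0.5,-5],[0,0,0,2,-9],[0,0,0,3,-9],[0,0,0,3,-9]],
  ],
)

```text
t: 13.0
tool_pos: [0.4629, 0.0165, 0.1549]
tool_rot: [-3.123, -0.334, 0.007]
contact_force: [0.1, -0.2, -0.2]
opening: -0.0
grip_force: 0.0
```

```bash
python3 -c "
from h import *
todo([.4655,.0165,.125])"
```

```text
t 13.0 pos [0.4629 0.0165 0.1549] yaw 12.2 tilt [-0.005  0.001 -1.   ] q [-0.13 -0.27  2.07  0.    1.34  1.23] 
F [ 0.1 -0.2 -0.2] M [-0.009  0.004  0.019] grip 0.0 -2.847257705439927e-05 
tool shift cm [0.26 0.06 2.99]
```

>>> servo_tool(
  increments=[
    [[0,0.2,0,0.5,0],[0,0.2,0,1.5,0],[0,0.2,0,2.3,0],[0,0.2,0,2.3,0]],
  ],
)

```text
t: 13.4
tool_pos: [0.4654, 0.0169, 0.1325]
tool_rot: [-3.123, -0.336, 0.005]
contact_force: [-0.2, 0.1, 0.1]
opening: 0.0002
grip_force: 0.0
```

```bash
python3 -c "
from h import *
todo([.4655,.0165,.121])
b=snap('side'); cv2.imwrite('pics/s6.png',cv2.resize(b['img'][175:255,230:330],None,fx=7,fy=7,interpolation=2)[:,:,::-1])"
```

```text
t 13.4 pos [0.4654 0.0169 0.1325] yaw 12.3 tilt [-0.003  0.    -1.   ] q [-0.12 -0.24  2.08 -0.    1.3   1.23] 
F [-0.2  0.1  0.1] M [-0.044  0.036 -0.038] grip 0.0 0.00024401908975271578 
tool shift cm [0.   0.04 1.15]
```

View pics/s6.png

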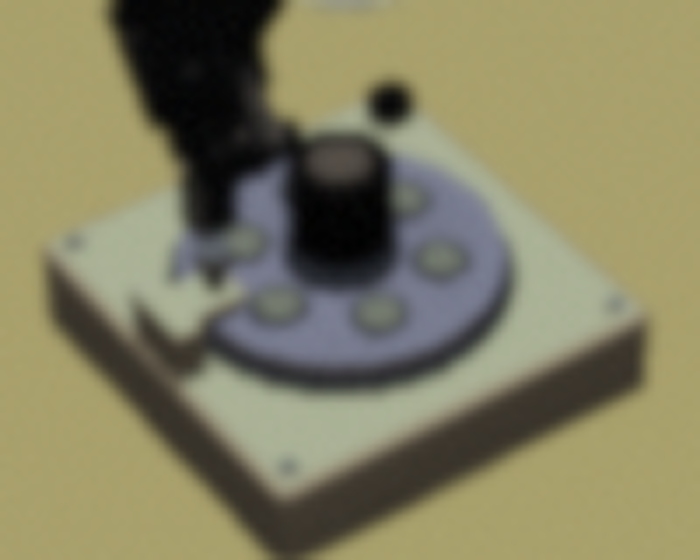

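The closed fingers end just above the pin head at (212,240), centred on it. I'll press down slowly, watching the force.

>>> servo_tool(
  increments=[
    [[0,0,0,0.3,0],[0,0,0,0.5,0],[0,0,0,0.7,0],[0,0,0,0.9,0]],
  ],
)

```text
t: 13.85
tool_pos: [0.4666, 0.0168, 0.1253]
tool_rot: [3.123, 0.337, 0.001]
contact_force: [-0.0, -1.0, 0.2]
opening: 0.0
grip_force: 0.0
```

>>> servo_tool(
  increments=[
    [[0,0,0,0.2,0],[0,0,0,0.4,0],[0,0,0,0.4,0]],
  ],
)

```text
t: 14.15
tool_pos: [0.4662, 0.0168, 0.1209]
tool_rot: [-3.123, -0.337, 0.001]
contact_force: [-0.2, -0.3, -1.0]
opening: -0.0006
grip_force: 0.0
```

>>> servo_tool(
  increments=[
    [[0,0,0,0.2,0],[0,0,0,0.4,0],[0,0,0,0.4,0]],
  ],
)

```text
t: 14.45
tool_pos: [0.4666, 0.0168, 0.1175]
tool_rot: [3.123, 0.337, 0.001]
contact_force: [-1.1, -0.5, 2.8]
opening: -0.0003
grip_force: 1.1
```

>>> servo_tool(
  increments=[
    [[0,0,0,0.2,0],[0,0,0,0.4,0],[0,0,0,0.4,0]],
  ],
)

```text
t: 14.75
tool_pos: [0.4666, 0.0168, 0.1131]
tool_rot: [3.123, 0.337, 0.001]
contact_force: [0.8, 0.1, 2.1]
opening: 0.0002
grip_force: 0.8
```

>>> servo_tool(
  increments=[
    [[0,0,0,0.2,0],[0,0,0,0.3,0],[0,0,0,0.3,0]],
  ],
)

```text
t: 15.05
tool_pos: [0.4666, 0.0168, 0.1102]
tool_rot: [3.123, 0.336, 0.001]
contact_force: [0.3, -0.3, 2.1]
opening: -0.0002
grip_force: 1.0
```

>>> servo_tool(
  increments=[
    [[0,0,0,0.1,0],[0,0,0,0.2,0],[0,0,0,0.2,0]],
  ],
)

```text
t: 15.35
tool_pos: [0.4666, 0.0168, 0.1083]
tool_rot: [3.123, 0.337, 0.001]
contact_force: [-1.0, -0.2, 3.1]
opening: -0.0002
grip_force: 1.4
```

>>> servo_tool(
  increments=[
    [[0,0,0,0.1,0],[0,0,0,0.2,0],[0,0,0,0.2,0]],
  ],
)

```text
t: 15.65
tool_pos: [0.4668, 0.0167, 0.1082]
tool_rot: [3.123, 0.337, -0.001]
contact_force: [-6.7, 0.6, 13.0]
opening: -0.0003
grip_force: 7.0
```

The pin reached a hard stop about 12 mm below first contact, at 13 N. I'll press lightly once more, then lift off.

>>> servo_tool(
  increments=[
    [[0,0,0,0.05,0],[0,0,0,0.05,0]],
  ],
)

```text
t: 15.85
tool_pos: [0.4669, 0.0167, 0.1082]
tool_rot: [3.123, 0.337, -0.001]
contact_force: [-7.6, -0.0, 16.5]
opening: -0.0003
grip_force: 8.3
```

>>> servo_tool(
  increments=[
    [[0,0,0,-0.5,0],[0,0,0,-2,0],[0,0,0,-5,0],[0,0,0,-9,0],[0,0,0,-12,0]],
  ],
)

```text
t: 16.35
tool_pos: [0.4663, 0.0168, 0.227]
tool_rot: [3.123, 0.337, 0.0]
contact_force: [0.1, -0.8, -0.5]
opening: 0.0001
grip_force: 0.0
```

>>> servo_tool(
  increments=[
    [[0,-2,0,0,0],[0,-5,0,-2,0],[0,-8,0,-3,0],[0,-8,0,-3,0],[0,-8,0,-3,0]],
  ],
)

```text
t: 16.85
tool_pos: [0.3881, -0.0003, 0.2554]
tool_rot: [3.124, 0.336, 0.001]
contact_force: [-0.0, -0.0, -0.0]
opening: -0.0002
grip_force: 0.0
```

```bash
python3 -c "
from h import *
todo([.4655,.0165,.121])
b=snap('side'); cv2.imwrite('pics/s7.png',cv2.resize(b['img'][175:255,230:330],None,fx=7,fy=7,interpolation=2)[:,:,::-1])"
```

```text
t 16.85 pos [ 3.881e-01 -3.000e-04  2.554e-01] yaw 12.3 tilt [ 0.001  0.    -1.   ] q [-0.19 -0.57  2.12  0.    1.6   1.16] 
F [-0. -0. -0.] M [ 0.039 -0.044  0.002] grip 0.0 -0.00022904434508046076 
tool shift cm [ 7.91  0.   13.44]
```

View pics/s7.png

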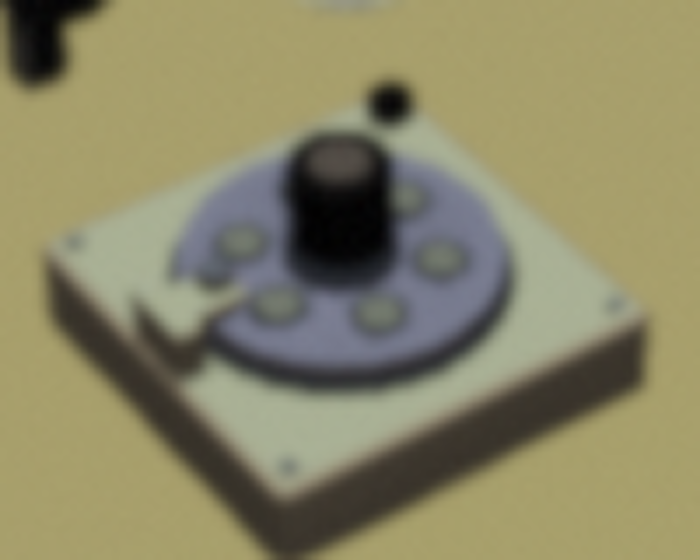

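The pin head now sits low in the guide at (212,275), the plate is unchanged, and the cap is untouched at (390,102). Handing in.

```bash
python3 -c "
from station import ctrl
print(ctrl.finish_job())"
```

```text
the job is handed in; nothing more can be done
None
```

I turned the wheel four clicks clockwise until the notch was under the pin, then pressed the pin about 12 mm down to its hard stop; readings peaked near 17 N on the pin and 31 N squeeze on the knob, nothing else was seen to move, and the job is handed in at about 17 s.

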